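# Clear the landing board and tip the filter carton onto its back

### The job

The filter carton standing on end is to be laid down on the board beside it. First move the container that stands on the board onto the small tray, upright next to the one already there; then push the carton at its top so that it tips over the board's edge and comes to lie flat on its broad side, squarely on the middle of the board. Do not knock over either container, and leave the white pot and the flask behind the board where they stand.

Things in the scene. Friction and masses are not known exactly. Their poses are not given: they have to be found in the camera images.
- carton: Plain grey closed carton, 200 x 171 x 85 mm, 0.25 to 0.5 kg. Stands on end on the worktop, 200 mm tall, a broad face 3 to 9 mm off the landing board's +y edge. Origin: centre of that broad face, 100 mm up at the start. Own x: along the 200 mm (up at the start). Own y: along the 171 mm. Own z: through the 85 mm, from the face by the board to the outer face (level at the start; up once laid).
- landing_board: Grey fibre board, 200 mm along its own x, 222 mm along its own y, 12 mm thick, lying flat and fixed to the worktop. Origin: centre of its underside, at worktop height. The carton stands off its +y edge and is to fall towards the board's -y; the board's edge blocks the carton's foot.
- bottle_tray: Small grey rectangular tray, 94 mm along its own x, 240 mm along its own y, fixed to the worktop. Rim 4 mm wide and 20 mm high, inner floor 12 mm above the worktop. Origin: centre of its underside, at worktop height. One container stands at about own y = -55 mm; the +y half is free.
- jar: Small squat amber jar, 49 mm in diameter, 76 mm tall, 0.11 kg; its round lid is 47 mm in diameter and takes up the top 17 mm. Origin: centre of its underside, own z up. At the start it stands either on the landing board or on the tray.
- bottle: Taller round bottle with a screw cap, 54 mm in diameter, 99 mm tall, 0.16 kg; the cap is 48 mm in diameter and takes up the top 20 mm. Origin: centre of its underside, own z up. At the start it stands on whichever of landing board and tray the jar does not.
- pot_2: Bystander: open white pot, 109 mm in diameter, 123 mm tall, standing beyond the board. Origin: centre of its underside.
- flask: Bystander: round flask with a ball stopper, 72 mm in diameter, 116 mm tall, standing beyond the board. Origin: centre of its underside.
There are look-alikes about, which are no part of the job. Leave any green look-alike of the bottle alone.

How it is judged (in metres and radians):
On the way, in this order (a step that is already met when the one before it is completed fails the run):
1. both containers stand upright on the tray and are let go, with the carton still standing on end (x of jar in the frame of bottle_tray between -0.043 and 0.043 m and y of jar in the frame of bottle_tray between -0.116 and 0.116 m and z of jar in the frame of bottle_tray between 0.008 and 0.017 m and angle between each of jar, bottle's own z axis and vertical below 0.1 rad and x of bottle in the frame of bottle_tray between -0.043 and 0.043 m and y of bottle in the frame of bottle_tray between -0.116 and 0.116 m and z of bottle in the frame of bottle_tray between 0.008 and 0.017 m and contact force between the fingers and jar below 0.05 N and contact force between the fingers and bottle below 0.05 N and angle between carton's own x axis and vertical below 0.1 rad and linear speed of each of jar, bottle below 0.02 m/s), for 0.2 s.
2. the carton lies flat on its broad side, squarely on the board (angle between carton's own z axis and vertical below 0.06 rad and x of carton in the frame of landing_board between -0.04 and 0.04 m and y of carton in the frame of landing_board between -0.05 and 0.05 m and z of carton in the frame of landing_board between 0.008 and 0.017 m and angle between the x axis of carton and the y axis of landing_board, either way round below 0.26 rad), for 0.2 s.
At the end, for the whole second after the job is handed in: The carton lies flat (3.5 degrees) on the board on the face that was towards it, turned under 15 degrees from the board's sides, centred within 40 mm along the board's x and 50 mm along its y; jar and bottle stand upright (6 degrees) on the tray floor; all at rest (all of step 2 and x of jar in the frame of bottle_tray between -0.043 and 0.043 m and y of jar in the frame of bottle_tray between -0.116 and 0.116 m and z of jar in the frame of bottle_tray between 0.008 and 0.017 m and angle between each of jar, bottle's own z axis and vertical below 0.1 rad and x of bottle in the frame of bottle_tray between -0.043 and 0.043 m and y of bottle in the frame of bottle_tray between -0.116 and 0.116 m and z of bottle in the frame of bottle_tray between 0.008 and 0.017 m and linear speed of each of carton, jar, bottle below 0.02 m/s); the robot touches nothing.
It fails at once if the jar or the bottle is tipped over (angle between any of jar, bottle's own z axis and vertical above 0.6 rad).
It fails at once if the pot or the flask is knocked over or shoved away (angle between any of pot_2, flask's own z axis and vertical above 0.5 rad or distance of any of pot_2, flask from where it was at the start of the episode above 0.06 m).
It also fails if it takes over 58 s, if anything falls off the work surface, if the arm or the gripper's body presses on something with over 40 N, if the wrist force passes 120 N, or if a joint passes its speed limit or range.

### The arm

A 6-joint arm with a two-finger parallel gripper is mounted at the origin on a cart in front of the work surface, level with it; the furniture and walls round the work are solid. World frame = base frame: x ahead of the robot, y to its left, z up, the work surface at z = 0. Lengths are in m, angles in degrees, forces in N, time in s.
With the tool pointing down it reaches from about 0.375 to 0.9 m from the base axis. Payload 3.1 kg.
Tool frame: the origin (TCP) lies midway between the tips of the shut fingers; the grasp point (between the pads) lies 19 mm behind it; x points along the fingers, z is the direction in which the jaws open and shut, and the axes are right-handed (so a half turn about x gives the same grasp; the last joint's range is limited). The gripper opens to 87 mm and grips with 3 to 60 N. Pads are 19 mm wide; open, the fingers measure 117 mm over their backs; the gripper's body (75 mm by 190 mm) begins 51 mm behind the grasp point.
Start: joints at [60.476, 30.224, 82.088, -0, 67.689, -10.227], TCP at [0.207, 0.59, 0.223] pointing down, gripper open.
Joint ranges: [-176.69, 176.69], [-43.24, 126.21], [12.49, 139.97], [-82, 262], [0, 151.66], [-163.58, 163.58]. Speed limits (degrees/s): [159.86, 159.86, 180, 180, 180, 180].

### API

Orientations are given as a 3x3 rotation matrix whose columns are the frame's x, y, z axes.
In Python, from rig import * gives the robot as it stands.
- The arm moves only by the tool play_rows, never from a script. Its argument "rows" is a list that holds one entry, the list of rows, each a list of 7 numbers: the shift along the tool's x, y, z in m, then the turn, a rotation vector about the tool's x, y, z in degrees, then the finger opening in m, from 0 to 0.087. A call has 1 to 12 rows; each row is the pose to reach, as a shift and turn from the pose commanded when the call began, along the tool's axes at that moment; what a row does not reach only later rows make up. A row lasts 1/10 s, in which the tool goes at most 50 mm and 8.59 degrees, less where a joint would pass 70% of its speed; a pose out of reach is approached as far as the arm can. A call with a gripper value outside its range is refused whole. The fingers move at their own pace and stop on an object; the grip force is fixed at half the most. Time passes only in rows, so rows that repeat a pose let the fingers close. It gives the time, the measured TCP pose, the force and the opening at its end, in the units of the state.
- read_state(): the state, without advancing time (a new reading comes with each control period).
- capture(name): name is "side" or "top"; returns a dict with "pixels" (400x640x3 uint8, red, green, blue), "intrinsics" (3x3 intrinsics, pixels), "rvec" (rotation vector, rad) and "tvec" (3), from world to camera coordinates, as OpenCV has them. Camera axes: x right, y down, z forward; pixel columns grow to the right and rows downward; lengths in m; the calibration is good to about 2 mm. A picture is of the moment at which its call begins. There is no depth.
- hand_in(): hands the job in, once; it reports no verdict.
Trained networks look in the newest picture that a camera, given by its name, has taken for a name from the list of things; names that differ only in an ending like _2 or _b are one class to them, and where a whole thing is asked for, a point or a joint stands for the part that bears it (a point fixed in the world has none). Each returns a list of dicts, best first, with "p" (0 to 1); they miss things now and then, are a little off and sometimes report something else, mostly with a low value. They report only what shows in the picture. A call takes as long as a camera call. They do not tell look-alikes from the thing itself.
- trace(camera, target): "mask" (400x640 bool, what is visible of it) and "at" ([column, row] in pixels, amid what is visible of it).
The state is a dict: "time_s": time; "joint_positions": joint angles; "qvel": joint speeds; "tau": joint torques, N m; "position": TCP position; "tcp_rot": TCP orientation; "force": force on the tool from outside, world axes, zero at the start; "moment": the same for the moment, N m; "opening": opening from 0.0 (shut) to 1.0 (fully open).
Only numpy, scipy, OpenCV 4.12 (cv2) and the standard library are available. Lean on these libraries where they do the work, as an engineer would, in place of code of your own. Each camera call takes 0.05 s, during which the arm holds its last target.

## Working session

There is one attempt and no reset: what is moved stays moved. The work goes in short steps, Python scripts to look and compute and a tool call to move; the robot and the scene stay as the last step left them, time stands still between calls to the robot, and variables do not carry over. Pictures are saved under pics/ and viewed, and the job is handed in when it is done.

Besides the shell and the picture viewer there is one more tool, called as name([rows], argument=value, ...), one row to a line, values as JSON. play_rows: Moves the arm, as the interface text tells. Its arguments: {"type":"object","properties":{"rows":{"type":"array"}},"required":["rows"]}

```bash
ls; mkdir -p pics
cat > h.py <<'E'
from rig import *
import numpy as np, cv2
def cam(n):
    c=capture(n); return c
def save(c,name,box=None,s=1):
    im=c["pixels"][:,:,::-1]
    if box: im=im[box[1]:box[3],box[0]:box[2]]
    if s!=1: im=cv2.resize(im,None,fx=s,fy=s,interpolation=cv2.INTER_CUBIC)
    cv2.imwrite("pics/"+name+".png",im)
def plane(c,uv,z):
    K=np.array(c["intrinsics"]);R,_=cv2.Rodrigues(np.array(c["rvec"],float));t=np.array(c["tvec"],float).ravel()
    d=R.T@np.linalg.inv(K)@np.array([uv[0],uv[1],1.]);o=-R.T@t
    return o+d*(z-o[2])/d[2]
def proj(c,P):
    p,_=cv2.projectPoints(np.array(P,float).reshape(-1,3),np.array(c["rvec"],float),np.array(c["tvec"],float),np.array(c["intrinsics"],float),None)
    return p.reshape(-1,2)
E
python3 - <<'E'
from h import *
import pickle
for n in("side","top"):
    c=cam(n);save(c,n+"0");pickle.dump(c,open(n+".pkl","wb"))
    for t in["carton","landing_board","bottle_tray","jar","bottle","pot_2","flask"]:
        for r in trace(n,t):
            m=r["mask"];ys,xs=np.where(m);print(n,t,round(r["p"],2),np.round(r["at"]),m.sum(),(xs.min(),ys.min(),xs.max(),ys.max()) if m.any() else "")
    R,_=cv2.Rodrigues(np.array(c["rvec"]));print(-R.T@np.array(c["tvec"]).ravel())
s=read_state();print(s["time_s"],s["tcp_rot"],s["opening"])
E
```

```text
pics
side carton 0.65 [353. 251.] 2932 (np.int64(322), np.int64(220), np.int64(382), np.int64(281))
side landing_board 0.88 [335. 218.] 1576 (np.int64(304), np.int64(194), np.int64(364), np.int64(255))
side bottle_tray 0.75 [341. 161.] 1121 (np.int64(319), np.int64(133), np.int64(360), np.int64(186))
side jar 0.63 [329. 144.] 199 (np.int64(327), np.int64(132), np.int64(338), np.int64(152))
side bottle 0.85 [383. 301.] 376 (np.int64(372), np.int64(291), np.int64(390), np.int64(316))
side bottle 0.8 [322. 200.] 367 (np.int64(319), np.int64(187), np.int64(334), np.int64(213))
side bottle 0.57 [405. 283.] 366 (np.int64(397), np.int64(274), np.int64(415), np.int64(299))
side bottle 0.19 [350. 249.] 3007 (np.int64(322), np.int64(220), np.int64(383), np.int64(282))
side pot_2 0.96 [274. 257.] 1201 (np.int64(255), np.int64(235), np.int64(289), np.int64(278))
side flask 0.79 [266. 228.] 396 (np.int64(258), np.int64(214), np.int64(279), np.int64(237))
[0.81050079 0.84825567 1.41057872]
top carton 0.8 [259. 216.] 2410 (np.int64(237), np.int64(184), np.int64(279), np.int64(245))
top landing_boar
[... 253 characters left out ...]
.int64(433), np.int64(260))
top jar 0.82 [422. 251.] 251 (np.int64(413), np.int64(245), np.int64(432), np.int64(259))
top bottle 0.83 [218. 262.] 304 (np.int64(204), np.int64(251), np.int64(226), np.int64(266))
top bottle 0.79 [335. 218.] 257 (np.int64(330), np.int64(207), np.int64(347), np.int64(224))
top bottle 0.58 [206. 228.] 389 (np.int64(194), np.int64(219), np.int64(219), np.int64(237))
top flask 0.74 [330. 144.] 473 (np.int64(319), np.int64(133), np.int64(341), np.int64(158))
[0.49341453 0.04039739 1.28323236]
0.8 [[ 4.78435660e-05 -9.43819479e-01  3.30461479e-01]
 [ 6.68267812e-05  3.30461482e-01  9.43819477e-01]
 [-9.99999997e-01 -2.30720124e-05  7.88828735e-05]] 0.9984058116419181
```

View pics/side0.png

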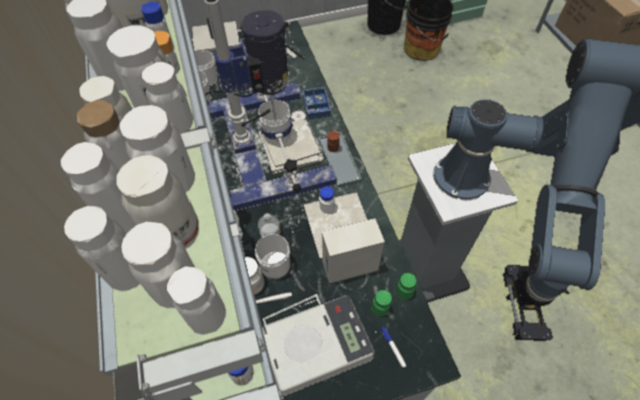

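View pics/top0.png

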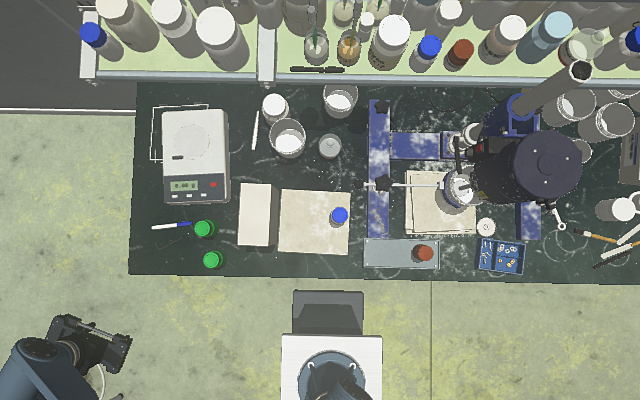

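Run:
```python
from h import *
import pickle
c=pickle.load(open("top.pkl","rb"));save(c,"topc",(180,120,450,290),2.9)
c=pickle.load(open("side.pkl","rb"));save(c,"sidec",(240,120,430,330),2.8)
```

```text
(no output)
```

View pics/topc.png

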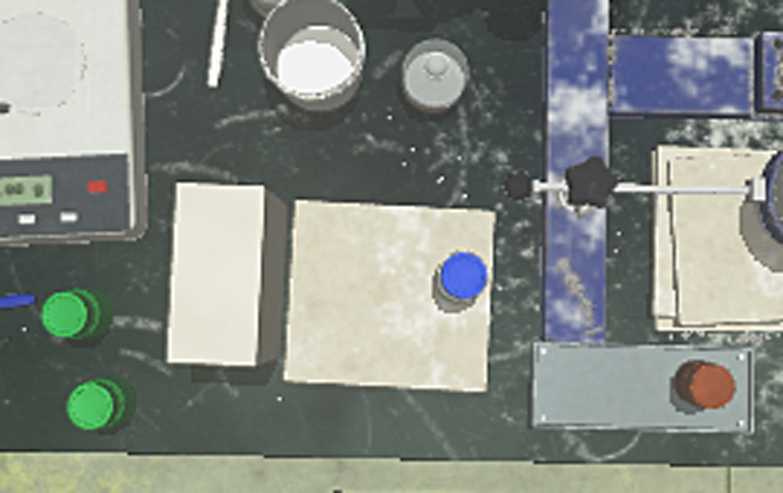

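View pics/sidec.png

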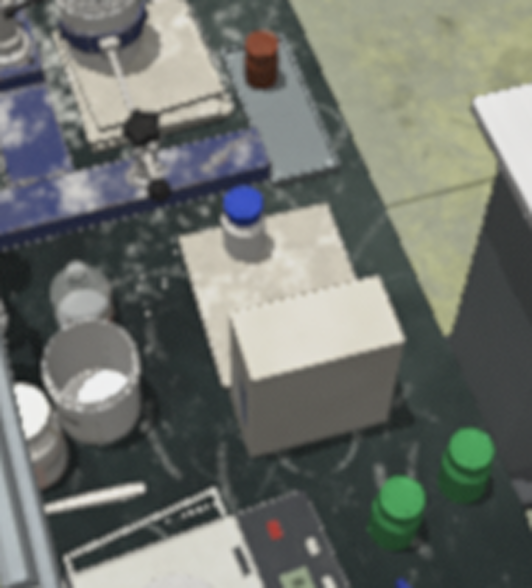

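The picture shows the candidates for the bottle in the top view: a blue-capped one on the board (339,215), and green look-alikes at (204,228) and (212,260), which I leave alone. The brown-lidded jar on the tray is at (424,252). I choose the blue-capped bottle.

Run:
```python
from h import *
import pickle
c=pickle.load(open("top.pkl","rb"));s=pickle.load(open("side.pkl","rb"))
def f(pts,z):
    P=np.array([plane(c,(180+u/2.9-.33,120+v/2.9-.33),z) for u,v in pts]);
    print(np.round(P[:,:2],4).tolist(),"c",np.round(P.mean(0),4),"len",np.round(np.linalg.norm(np.roll(P,-1,0)-P,axis=1),4))
    e=[P[1]-P[0],P[2]-P[3]];print(" ang",[round(np.degrees(np.arctan2(a[1],a[0])),2) for a in e],[round(np.degrees(np.arctan2(a[1],a[0])),2) for a in (P[0]-P[3],P[1]-P[2])]);return P
f([(295,200),(495,211),(487,390),(284,380)],.012)
f([(175,182),(266,185),(257,366),(166,361)],.2)
f([(531,344),(752,348),(753,431),(530,428)],.02)
f([(463,276)]*4,.111)
f([(710,385)]*4,.088)
for n,cc in(("top",c),("side",s)):
    capture(n)
    for t in ("bottle","jar","flask","pot_2"):
        for r in trace(n,t):
            ys,xs=np.where(r["mask"]);print(n,t,round(r["p"],2),r["at"],xs.mean(),ys.mean())
# fit cap circle by colour
for n,cc in(("top",c),("side",s)):
    im=cc["pixels"].astype(int);b=(im[:,:,2]>im[:,:,0]+60)&(im[:,:,2]>120)
    box=(325,205,350,230) if n=="top" else (315,180,340,215)
    m=np.zeros_like(b);m[box[1]:box[3],box[0]:box[2]]=b[box[1]:box[3],box[0]:box[2]]
    ys,xs=np.where(m);print(n,xs.mean(),ys.mean(),m.sum(),plane(cc,(xs.mean(),ys.mean()),.111 if n=="top" else .101))
    save(cc,n+"b",(300,170,400,260) if n=="side" else (230,180,360,260),6)
```

```text
[[0.6144, 0.1691], [0.6065, -0.0521], [0.41, -0.0464], [0.4162, 0.1759]] c [0.5118 0.0616 0.012 ] len [0.2214 0.1966 0.2224 0.1983]
 ang [np.float64(-92.02), np.float64(-91.59)] [np.float64(-1.97), np.float64(-1.67)]
[[0.6113, 0.2639], [0.6101, 0.1778], [0.4401, 0.1815], [0.443, 0.2668]] c [0.5261 0.2225 0.2   ] len [0.0861 0.1701 0.0853 0.1684]
 ang [np.float64(-90.77), np.float64(-91.92)] [np.float64(-0.97), np.float64(-1.23)]
[[0.4613, -0.0929], [0.462, -0.3328], [0.3726, -0.334], [0.3706, -0.093]] c [ 0.4166 -0.2132  0.02  ] len [0.2399 0.0894 0.241  0.0907]
 ang [np.float64(-89.84), np.float64(-89.54)] [np.float64(0.08), np.float64(0.75)]
[[0.5309, -0.0135], [0.5309, -0.0135], [0.5309, -0.0135], [0.5309, -0.0135]] c [ 0.5309 -0.0135  0.111 ] len [0. 0. 0. 0.]
 ang [np.float64(0.0), np.float64(0.0)] [np.float64(0.0), np.float64(0.0)]
[[0.425, -0.2698], [0.425, -0.2698], [0.425, -0.2698], [0.425, -0.2698]] c [ 0.425  -0.2698  0.088 ] len [0. 0. 0. 0.]
 ang [np.float64(0.0), np.float64(0.0)] [np.float64(0.0), np.float64(0.0)]
top bottle 0.89 [207.8, 230.0] 206.828125 227.6953125
to
[... 377 characters left out ...]
18598382749326
top pot_2 0.65 [423.1, 250.0] 423.1021671826625 252.1671826625387
side bottle 0.93 [324.4, 197.3] 326.9948979591837 200.29591836734693
side bottle 0.87 [406.5, 285.0] 405.6014851485148 286.8514851485148
side bottle 0.7 [383.0, 303.5] 381.0655737704918 304.21779859484775
side jar 0.65 [332.4, 142.9] 332.6694560669456 141.43514644351464
side jar 0.16 [337.8, 162.2] 340.6181474480151 162.82608695652175
side flask 0.57 [266.6, 224.5] 267.9458128078818 225.84729064039408
side pot_2 0.88 [272.5, 255.9] 272.5766974015088 256.26571668063707
top 339.595 214.485 200 [ 0.531987   -0.01427489  0.111     ]
side 326.47058823529414 191.83823529411765 136 [ 0.52986117 -0.01867663  0.101     ]
```

View pics/topb.png

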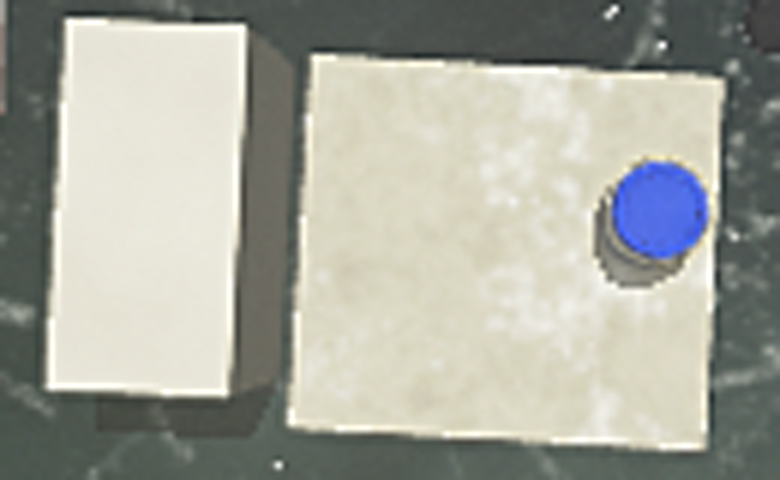

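```bash
cat >> h.py <<'E'
def rel(targets,R0=None,p0=None):
    """targets: (x,y,z,jaw angle deg, tool pointing down) -> shift/turn in tool axes"""
    from scipy.spatial.transform import Rotation as Ro
    st=read_state();R0=np.array(st["tcp_rot"]);p0=np.array(st["position"])
    for x,y,z,a in targets:
        a=np.radians(a);zz=np.array([np.cos(a),np.sin(a),0]);xx=np.array([0,0,-1.]);R=np.column_stack([xx,np.cross(zz,xx),zz])
        print(np.round(R0.T@(np.array([x,y,z])-p0),4),np.round(Ro.from_matrix(R0.T@R).as_rotvec(degrees=True),2))
E
python3 - <<'E'
from h import *
rel([(.207,.59,.30,72),(.531,-.016,.30,90)])
print(read_state()["position"],read_state()["time_s"])
E
```

```text
[-0.0774 -0.0004  0.0003] [-1.29 -0.    0.  ]
[-0.0774 -0.5065 -0.4646] [-19.29  -0.     0.  ]
[0.2064941  0.58987712 0.22255173] 1.3
```

play_rows([
  [[-0.04,0,0,0,0,0,0.087],[-0.077,-0.02,-0.02,-1,0,0,0.087],[-0.077,-0.05,-0.045,-3,0,0,0.087],[-0.077,-0.08,-0.073,-5,0,0,0.087],[-0.077,-0.11,-0.1,-7,0,0,0.087],[-0.077,-0.14,-0.128,-9,0,0,0.087],[-0.077,-0.17,-0.156,-11,0,0,0.087],[-0.077,-0.2,-0.183,-13,0,0,0.087],[-0.077,-0.23,-0.211,-15,0,0,0.087],[-0.077,-0.26,-0.238,-17,0,0,0.087],[-0.077,-0.29,-0.266,-19,0,0,0.087],[-0.077,-0.32,-0.293,-19.3,0,0,0.087]],
])

```text
time_s: 2.5
position: [0.4122, 0.206, 0.2998]
tcp_rot: [[0.001, -1.0, -0.001], [0.0, -0.001, 1.0], [-1.0, -0.001, 0.0]]
force: [0.7, 0.1, -0.1]
opening: 1.001
```

Run:
```python
from h import *
rel([(.531,-.016,.30,90),(.531,-.016,.18,90)])
```

```text
[-1.000e-04 -1.186e-01 -2.221e-01] [0.04 0.01 0.04]
[ 0.1199 -0.1185 -0.2221] [0.04 0.01 0.04]
```

play_rows([
  [[0,-0.02,-0.037,0,0,0,0.087],[0,-0.04,-0.074,0,0,0,0.087],[0,-0.06,-0.111,0,0,0,0.087],[0,-0.08,-0.148,0,0,0,0.087],[0,-0.1,-0.185,0,0,0,0.087],[0,-0.119,-0.222,0,0,0,0.087],[0.04,-0.119,-0.222,0,0,0,0.087],[0.08,-0.119,-0.222,0,0,0,0.087],[0.11,-0.119,-0.222,0,0,0,0.087],[0.13,-0.119,-0.222,0,0,0,0.087],[0.13,-0.119,-0.222,0,0,0,0.087]],
])

```text
time_s: 3.6
position: [0.5285, -0.014, 0.1669]
tcp_rot: [[-0.007, -1.0, 0.0], [0.002, 0.0, 1.0], [-1.0, 0.007, 0.002]]
force: [-0.2, -0.4, 0.6]
opening: 1.001
```

Run:
```python
from h import *
c=cam("top");save(c,"t1",(280,120,460,280),4)
c=cam("side");save(c,"s1",(260,110,430,270),4)
```

```text
(no output)
```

View pics/t1.png

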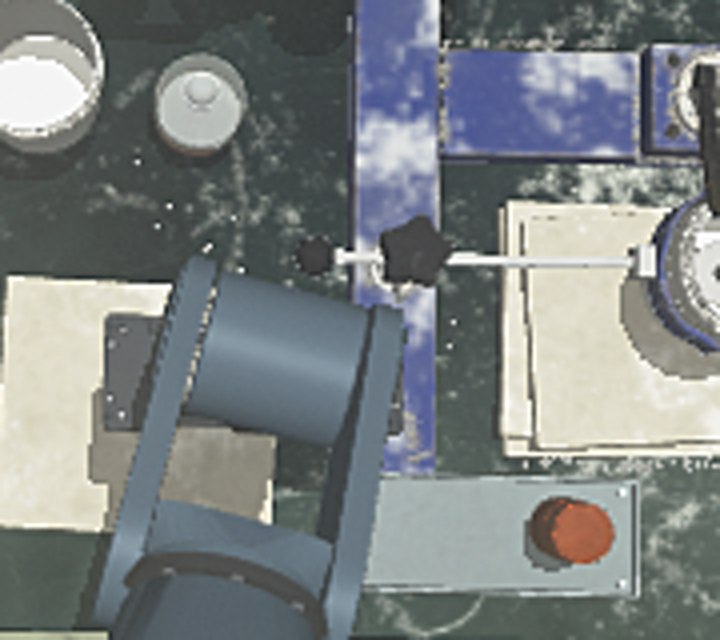

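View pics/s1.png

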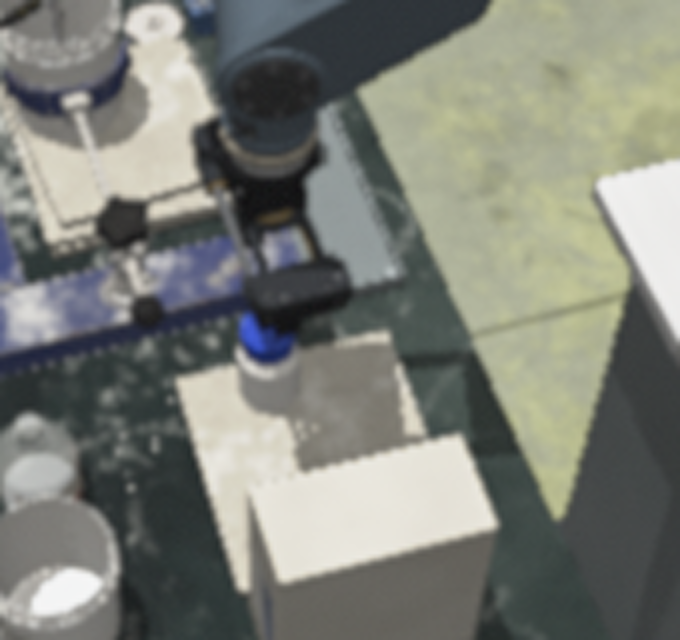

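The side view shows the gripper above the blue-capped bottle (265,335 in the crop), with the knob rod well clear.

Run:
```python
from h import *
print(read_state()["position"])
rel([(.531,-.016,.051,90)])
```

```text
[ 0.53103271 -0.01446364  0.16982105]
[ 0.1188  0.     -0.0015] [0. 0. 0.]
```

play_rows([
  [[0.03,0,-0.001,0,0,0,0.087],[0.06,0,-0.001,0,0,0,0.087],[0.09,0,-0.001,0,0,0,0.087],[0.11,0,-0.001,0,0,0,0.087],[0.119,0,-0.001,0,0,0,0.087],[0.119,0,-0.001,0,0,0,0.087],[0.119,0,-0.001,0,0,0,0.087]],
])

```text
time_s: 4.4
position: [0.532, -0.0156, 0.0519]
tcp_rot: [[0.003, -1.0, -0.0], [-0.001, -0.0, 1.0], [-1.0, -0.003, -0.001]]
force: [-0.8, 0.4, -0.4]
opening: 1.0
```

Run:
```python
from h import *
c=cam("side");save(c,"s2",(280,140,400,240),6)
s=read_state();print(s["position"],s["force"],s["opening"])
```

```text
[ 0.53207925 -0.0156563   0.05206684] [-0.18216544  0.41917101  0.00343346] 1.0033827731443943
```

View pics/s2.png

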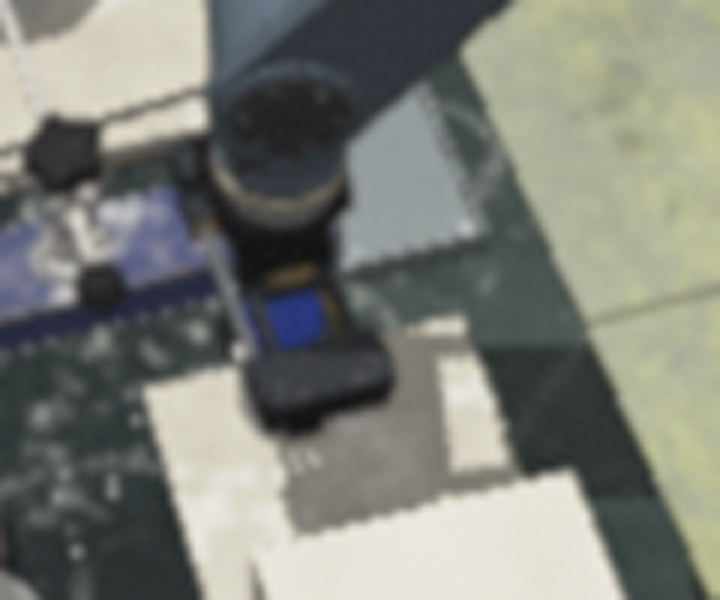

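The blue cap (295,315 in the crop) sits between the fingers. I close now.

play_rows([
  [[0,0,0,0,0,0,0.06],[0,0,0,0,0,0,0.05],[0,0,0,0,0,0,0.04],[0,0,0,0,0,0,0.03],[0,0,0,0,0,0,0.03],[0,0,0,0,0,0,0.03],[0,0,0,0,0,0,0.03]],
])

```text
time_s: 5.15
position: [0.5307, -0.0152, 0.0506]
tcp_rot: [[-0.0, -1.0, 0.0], [0.0, 0.0, 1.0], [-1.0, 0.0, 0.0]]
force: [-0.4, 1.6, 2.0]
opening: 0.607
```

play_rows([
  [[-0.01,0,0,0,0,0,0.03],[-0.03,0,0,0,0,0,0.03],[-0.06,0,0,0,0,0,0.03],[-0.09,0,0,0,0,0,0.03],[-0.1,0,0,0,0,0,0.03],[-0.1,0,0,0,0,0,0.03]],
])

```text
time_s: 5.75
position: [0.5317, -0.0157, 0.1521]
tcp_rot: [[0.004, -1.0, -0.0], [-0.001, -0.0, 1.0], [-1.0, -0.004, -0.001]]
force: [0.2, 0.7, -2.8]
opening: 0.606
```

Run:
```python
from h import *
c=cam("side");save(c,"s3",(280,120,400,240),5)
s=read_state();print(s["position"],s["force"],s["opening"]*.087)
rel([(.417,-.09,.152,90),(.417,-.158,.152,90),(.417,-.158,.052,90)])
```

```text
[ 0.5306121  -0.01547344  0.1507328 ] [-0.591872   -0.67153989 -2.05161203] 0.052305373132867074
[-0.0013  0.1136 -0.0745] [ 0.   -0.02  0.04]
[-0.0013  0.1136 -0.1425] [ 0.   -0.02  0.04]
[ 0.0987  0.1137 -0.1425] [ 0.   -0.02  0.04]
```

View pics/s3.png

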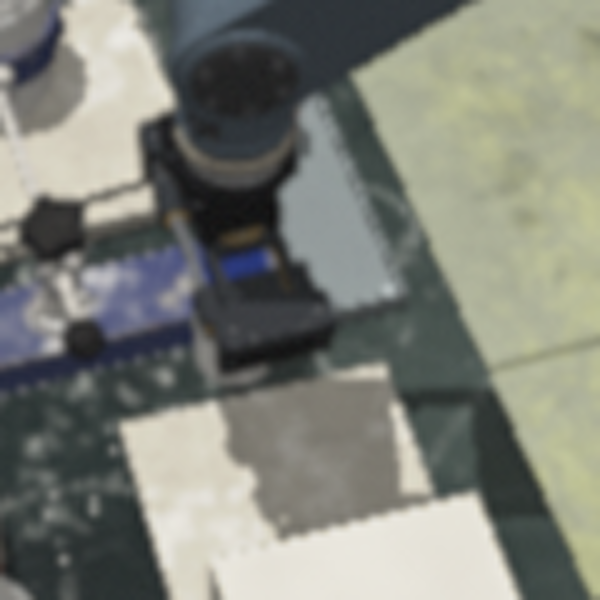

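The bottle is held (it shows below the fingers, off the board, at 235,350), so I carry it to the tray.

play_rows([
  [[0,0.03,-0.01,0,0,0,0.03],[0,0.06,-0.03,0,0,0,0.03],[0,0.09,-0.05,0,0,0,0.03],[0,0.107,-0.08,0,0,0,0.03],[0,0.113,-0.11,0,0,0,0.03],[0,0.114,-0.13,0,0,0,0.03],[0,0.114,-0.14,0,0,0,0.03],[0,0.114,-0.141,0,0,0,0.03],[0.03,0.114,-0.141,0,0,0,0.03],[0.05,0.114,-0.141,0,0,0,0.03],[0.05,0.114,-0.141,0,0,0,0.03]],
])

```text
time_s: 6.9
position: [0.4147, -0.154, 0.0982]
tcp_rot: [[-0.006, -1.0, -0.001], [0.005, -0.001, 1.0], [-1.0, 0.006, 0.005]]
force: [-0.5, 1.1, -2.1]
opening: 0.605
```

Run:
```python
from h import *
c=cam("side");save(c,"s4",(280,100,400,220),5)
c=cam("top");save(c,"t4",(340,200,460,300),5)
s=read_state();print(s["position"],s["force"],s["opening"]*.087)
rel([(.417,-.157,.051,90)])
```

```text
[ 0.41638576 -0.15528932  0.10020908] [-0.53392776  0.2961468  -0.84994287] 0.052331982084285994
[ 0.0492 -0.0007 -0.0018] [ 0.07  0.08 -0.1 ]
```

View pics/s4.png

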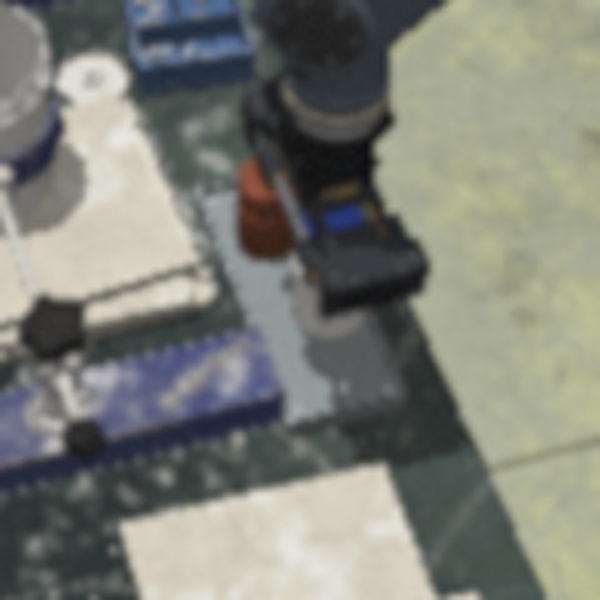

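The bottle (330,300 in the crop) hangs over the tray's free half, clear of the jar (265,205). Lowering it slowly.

play_rows([
  [[0.02,0,-0.001,0,0,0,0.03],[0.035,0,-0.001,0,0,0,0.03],[0.042,0,-0.001,0,0,0,0.03],[0.046,0,-0.001,0,0,0,0.03],[0.048,0,-0.001,0,0,0,0.03],[0.049,0,-0.001,0,0,0,0.03],[0.049,0,-0.001,0,0,0,0.03],[0.049,0,-0.001,0,0,0,0.03]],
])

```text
time_s: 7.8
position: [0.4169, -0.1576, 0.0519]
tcp_rot: [[0.001, -1.0, -0.0], [-0.0, -0.0, 1.0], [-1.0, -0.001, -0.0]]
force: [-0.5, -1.0, -1.5]
opening: 0.598
```

Run:
```python
from h import *
c=cam("side");save(c,"s5",(280,100,400,220),5)
s=read_state();print(s["position"],s["force"],s["opening"]*.087)
```

```text
[ 0.41689372 -0.15756063  0.05187108] [ 0.94127504 -0.65638032 -1.1418935 ] 0.05296336540963909
```

View pics/s5.png

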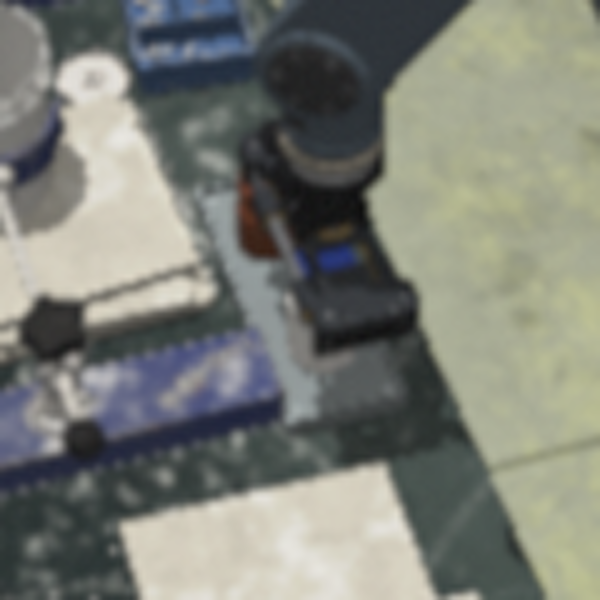

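The bottle is down to about 1 mm above the tray floor (crop 320,340) and still hanging by its weight. I creep down 1.5 mm, then release.

play_rows([
  [[0.0005,0,0,0,0,0,0.03],[0.001,0,0,0,0,0,0.03],[0.0015,0,0,0,0,0,0.03],[0.0015,0,0,0,0,0,0.03]],
])

```text
time_s: 8.25
position: [0.417, -0.1575, 0.0507]
tcp_rot: [[0.001, -1.0, -0.0], [-0.0, -0.0, 1.0], [-1.0, -0.001, -0.0]]
force: [-0.0, 1.6, 6.2]
opening: 0.605
```

Run:
```python
from h import *
s=read_state();print(s["position"],s["force"],s["opening"]*.087)
```

```text
[ 0.41696713 -0.15746005  0.05070636] [-0.03975825  1.59063058  6.16665766] 0.052596534876481395
```

Touched down. Release gradually and rise.

play_rows([
  [[0,0,0,0,0,0,0.06],[0,0,0,0,0,0,0.07],[0,0,0,0,0,0,0.087],[0,0,0,0,0,0,0.087],[0,0,0,0,0,0,0.087],[-0.02,0,0,0,0,0,0.087],[-0.05,0,0,0,0,0,0.087],[-0.09,0,0,0,0,0,0.087],[-0.13,0,0,0,0,0,0.087],[-0.17,0,0,0,0,0,0.087],[-0.21,0,0,0,0,0,0.087],[-0.25,0,0,0,0,0,0.087]],
])

```text
time_s: 9.45
position: [0.4161, -0.157, 0.3017]
tcp_rot: [[-0.0, -1.0, -0.0], [0.0, -0.0, 1.0], [-1.0, 0.0, 0.0]]
force: [1.1, -0.3, 0.3]
opening: 0.997
```

Run:
```python
from h import *
c=cam("side");save(c,"s6",(240,100,430,330),2.6)
s=read_state();print(s["time_s"],s["position"],s["force"],s["opening"]*.087,s["joint_positions"])
```

```text
9.5 [ 0.41964791 -0.15929914  0.30793194] [ 1.2185055  -0.81967796  2.83268479] 0.08708737727115319 [-3.50999878e+01  9.89543932e+00  9.99126847e+01 -6.18718722e-03
  6.94367833e+01 -1.25122817e+02]
```

View pics/s6.png

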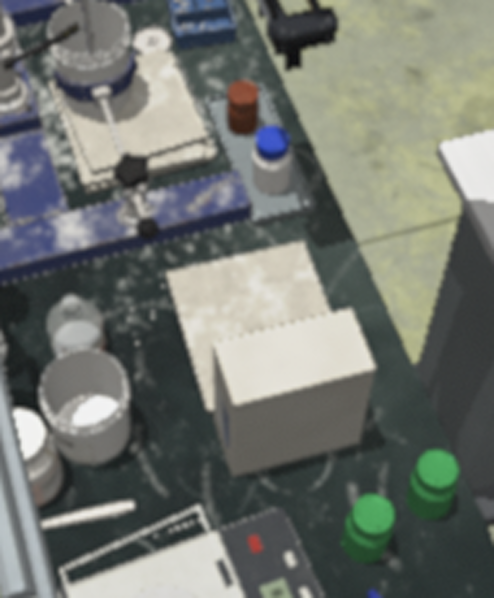

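The picture shows the bottle (272,160 in the crop) and jar (243,105) upright on the tray, with the carton still standing. Next I go behind the carton with the fingers open along its width, so it gets pushed at two points.

Run:
```python
from h import *
rel([(.526,.31,.30,-1.2)])
```

```text
[ 0.0055 -0.1065  0.4693] [91.22  0.15  0.83]
```

play_rows([
  [[0,-0.008,0.039,8,0,0,0.087],[0,-0.018,0.078,16,0,0,0.087],[0,-0.027,0.117,24,0,0,0.087],[0,-0.036,0.156,32,0,0,0.087],[0,-0.045,0.195,40,0,0,0.087],[0,-0.053,0.235,48,0,0,0.087],[0,-0.062,0.274,56,0,0,0.087],[0,-0.071,0.313,64,0,0,0.087],[0,-0.08,0.352,72,0,0,0.087],[0,-0.09,0.391,80,0,0,0.087],[0,-0.1,0.43,86,0,0,0.087],[0,-0.107,0.469,91,0,0,0.087]],
])

```text
time_s: 10.7
position: [0.5238, 0.3133, 0.2993]
tcp_rot: [[-0.001, 0.022, 1.0], [-0.0, 1.0, -0.022], [-1.0, -0.0, -0.001]]
force: [0.9, 0.3, 0.4]
opening: 1.003
```

Run:
```python
from h import *
c=cam("side");save(c,"s7",(200,100,500,330),2.6)
c=cam("top");save(c,"t7",(180,100,450,300),2.9)
s=read_state();print(s["time_s"],s["position"],s["force"],s["joint_positions"])
rel([(.526,.31,.30,-1.2),(.526,.297,.182,-1.2)])
```

```text
10.8 [0.52385724 0.31595424 0.29901486] [ 0.20988047 -0.6942571  -0.2123486 ] [20.58727863 24.88117146 78.74167791  0.11017991 76.32044095 21.35130057]
[-0.001  -0.0059  0.0022] [ 0.41  0.01 -0.12]
[ 0.117  -0.0192  0.0024] [ 0.41  0.01 -0.12]
```

View pics/t7.png

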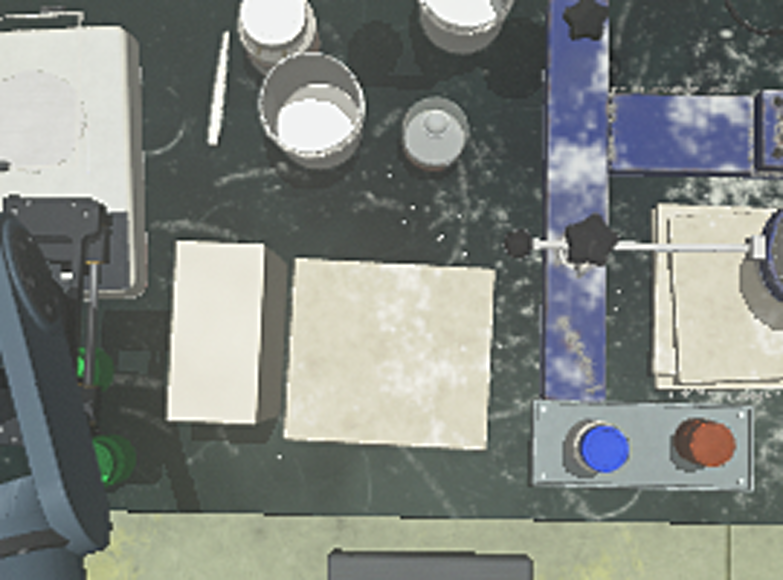

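View pics/s7.png

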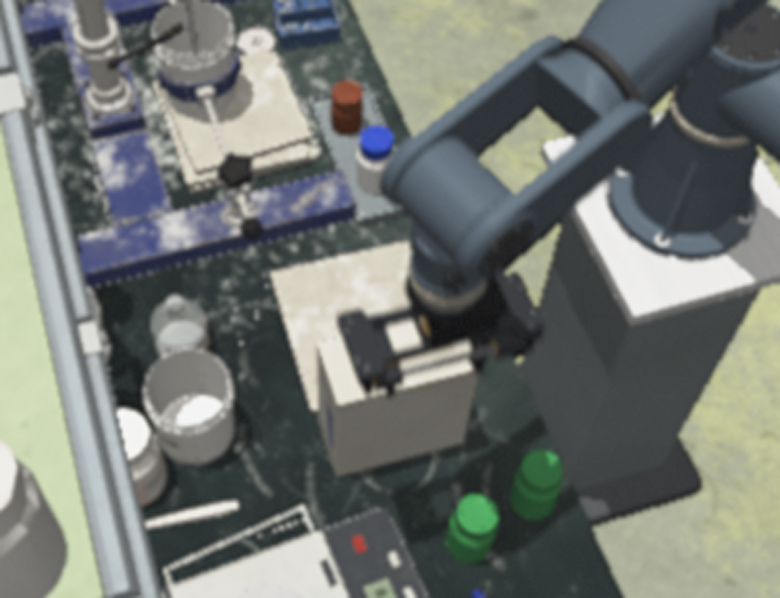

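The two containers still stand on the tray, (605,448) and (705,443) in the top crop. The gripper is behind and above the carton's outer face. Descend beside its top.

play_rows([
  [[0.03,-0.01,0.002,0,0,0,0.087],[0.06,-0.015,0.002,0,0,0,0.087],[0.09,-0.017,0.002,0,0,0,0.087],[0.11,-0.017,0.002,0,0,0,0.087],[0.117,-0.017,0.002,0,0,0,0.087],[0.117,-0.017,0.002,0,0,0,0.087]],
])

```text
time_s: 11.4
position: [0.5246, 0.2937, 0.1819]
tcp_rot: [[-0.003, 0.018, 1.0], [-0.001, 1.0, -0.018], [-1.0, -0.001, -0.003]]
force: [-0.4, 0.4, -0.6]
opening: 1.0
```

Run:
```python
from h import *
c=cam("side");save(c,"s8",(280,180,440,310),4.5)
s=read_state();print(s["time_s"],s["position"],s["force"],s["tcp_rot"][:,2] if hasattr(s["tcp_rot"],"shape") else s["tcp_rot"])
```

```text
11.45 [0.52551664 0.29416667 0.18313529] [-0.50091241  0.52871541 -0.39284778] [ 9.99847798e-01 -1.74452064e-02 -2.13416206e-04]
```

View pics/s8.png

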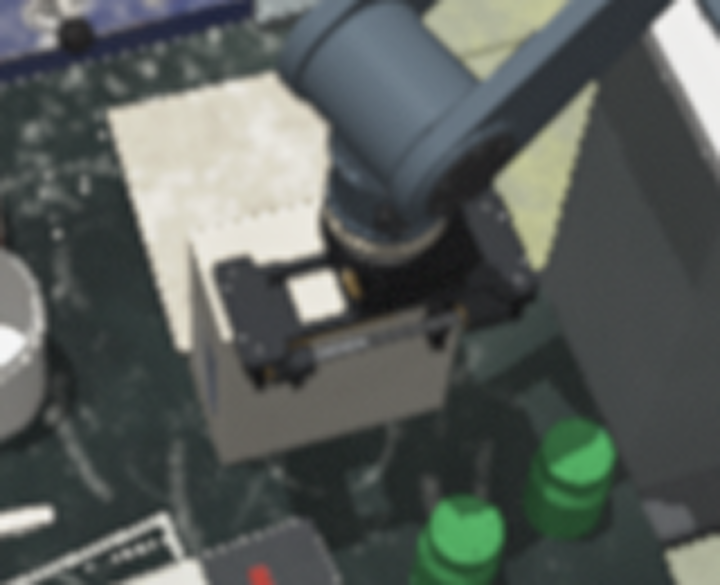

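The fingers are outside the outer face near its top (tips at about 265,370 and 440,335). Start pushing towards -y, slowly.

play_rows([
  [[0,-0.008,0,0,0,0,0.087],[0,-0.013,0,0,0,0,0.087],[0,-0.016,0,0,0,0,0.087],[0,-0.019,0,0,0,0,0.087],[0,-0.022,0,0,0,0,0.087],[0,-0.026,0,0,0,0,0.087],[0,-0.03,0,0,0,0,0.087],[0,-0.034,0,0,0,0,0.087],[0,-0.038,0,0,0,0,0.087],[0,-0.042,0,0,0,0,0.087],[0,-0.046,0,0,0,0,0.087],[0,-0.05,0,0,0,0,0.087]],
])

```text
time_s: 12.65
position: [0.5245, 0.2441, 0.183]
tcp_rot: [[-0.0, 0.017, 1.0], [-0.0, 1.0, -0.017], [-1.0, -0.0, -0.0]]
force: [0.2, 0.9, 0.1]
opening: 0.998
```

Run:
```python
from h import *
c=cam("side");save(c,"s9",(280,180,440,310),4.5)
s=read_state();print(s["time_s"],s["position"],s["force"])
```

```text
12.7 [0.52440192 0.24350076 0.18291564] [ 0.26575105  0.3805468  -0.74481831]
```

View pics/s9.png

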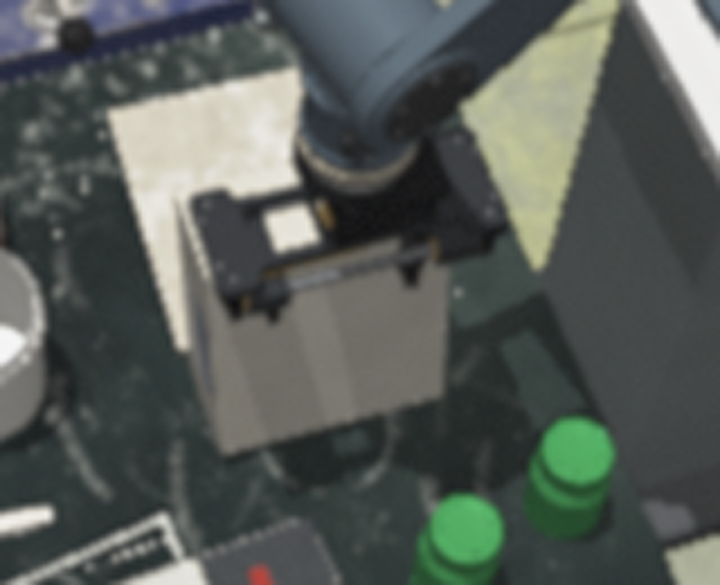

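The carton is tilting about its foot, squarely. Carry on.

play_rows([
  [[0,-0.004,0,0,0,0,0.087],[0,-0.008,0,0,0,0,0.087],[0,-0.012,0,0,0,0,0.087],[0,-0.016,0,0,0,0,0.087],[0,-0.02,0,0,0,0,0.087],[0,-0.024,0,0,0,0,0.087],[0,-0.028,0,0,0,0,0.087],[0,-0.032,0,0,0,0,0.087],[0,-0.036,0,0,0,0,0.087],[0,-0.039,0,0,0,0,0.087]],
])

```text
time_s: 13.7
position: [0.5238, 0.2051, 0.183]
tcp_rot: [[-0.0, 0.017, 1.0], [-0.0, 1.0, -0.017], [-1.0, -0.0, -0.0]]
force: [-0.3, 1.2, 0.1]
opening: 1.002
```

Run:
```python
from h import *
c=cam("side");save(c,"s10",(280,180,440,310),4.5)
s=read_state();print(s["time_s"],s["position"],s["force"])
```

```text
13.75 [0.52378418 0.2047755  0.18296038] [-1.06255222 -1.54498845  0.35082367]
```

View pics/s10.png

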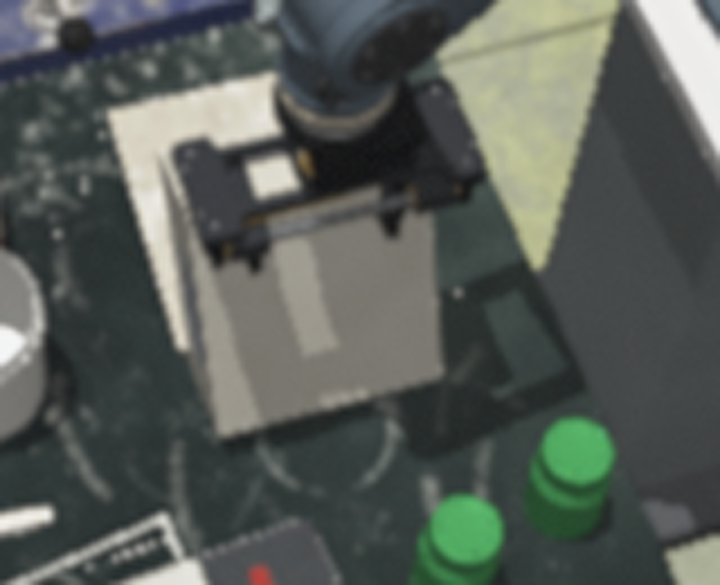

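It is tilted about 20° and close to balance. Push on slowly.

play_rows([
  [[0,-0.003,0,0,0,0,0.087],[0,-0.006,0,0,0,0,0.087],[0,-0.009,0,0,0,0,0.087],[0,-0.012,0,0,0,0,0.087],[0,-0.015,0,0,0,0,0.087],[0,-0.017,0,0,0,0,0.087],[0,-0.017,0,0,0,0,0.087],[0,-0.017,0,0,0,0,0.087],[0,-0.017,0,0,0,0,0.087],[0,-0.017,0,0,0,0,0.087]],
])

```text
time_s: 14.75
position: [0.5236, 0.1887, 0.183]
tcp_rot: [[0.0, 0.017, 1.0], [0.0, 1.0, -0.017], [-1.0, 0.0, 0.0]]
force: [-0.5, -0.2, -0.9]
opening: 1.001
```

Run:
```python
from h import *
c=cam("side");save(c,"s11",(280,180,440,310),4.5)
s=read_state();print(s["time_s"],s["position"],s["force"])
```

```text
14.8 [0.52354497 0.18869574 0.1830565 ] [-0.43944155 -0.14278902  0.24237659]
```

View pics/s11.png

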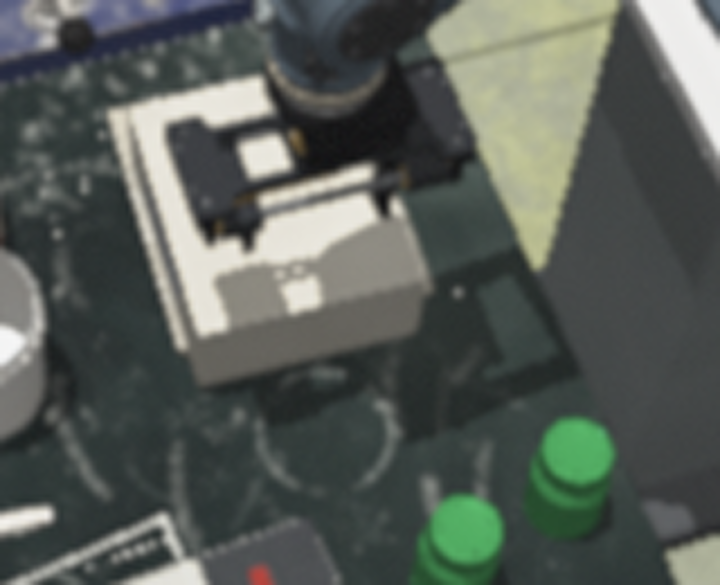

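The carton has fallen flat onto the board. I lift the arm and move it away to the +y side to measure.

play_rows([
  [[-0.03,0.01,0,0,0,0,0.087],[-0.07,0.03,0,0,0,0,0.087],[-0.1,0.06,0,0,0,0,0.087],[-0.12,0.1,0,0,0,0,0.087],[-0.12,0.14,0,0,0,0,0.087],[-0.12,0.18,-0.02,0,0,0,0.087],[-0.12,0.22,-0.05,0,0,0,0.087],[-0.12,0.26,-0.08,0,0,0,0.087],[-0.12,0.29,-0.11,0,0,0,0.087],[-0.12,0.32,-0.14,0,0,0,0.087],[-0.12,0.32,-0.14,0,0,0,0.087]],
])

```text
time_s: 15.9
position: [0.3844, 0.5146, 0.3029]
tcp_rot: [[-0.002, 0.011, 1.0], [0.001, 1.0, -0.011], [-1.0, 0.001, -0.002]]
force: [0.6, -0.7, -1.0]
opening: 0.998
```

Run:
```python
from h import *
c=cam("side");save(c,"s12",(240,100,430,330),2.6)
c=cam("top");save(c,"t12",(230,180,360,260),6);save(c,"t12b",(180,120,450,290),2.9)
s=read_state();print(s["time_s"],s["position"],s["force"])
```

```text
16.0 [0.38815852 0.51157688 0.30287381] [3.55045817e-02 3.77959288e-04 1.14543057e+00]
```

View pics/t12.png

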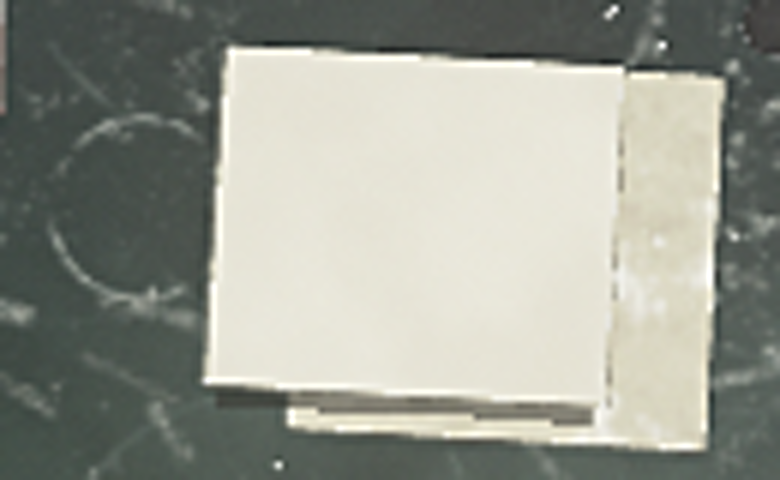

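View pics/s12.png

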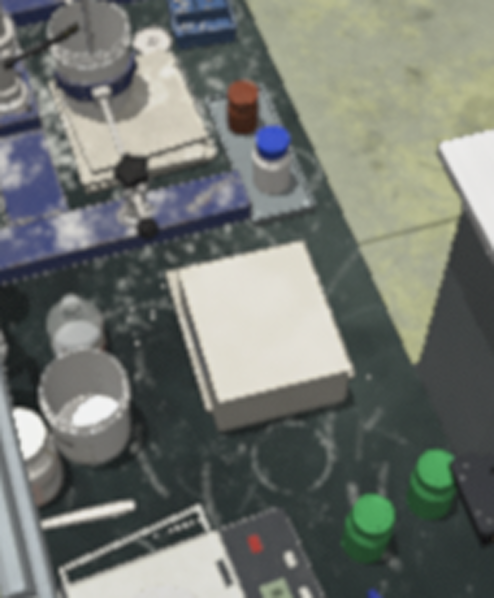

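View pics/t12b.png

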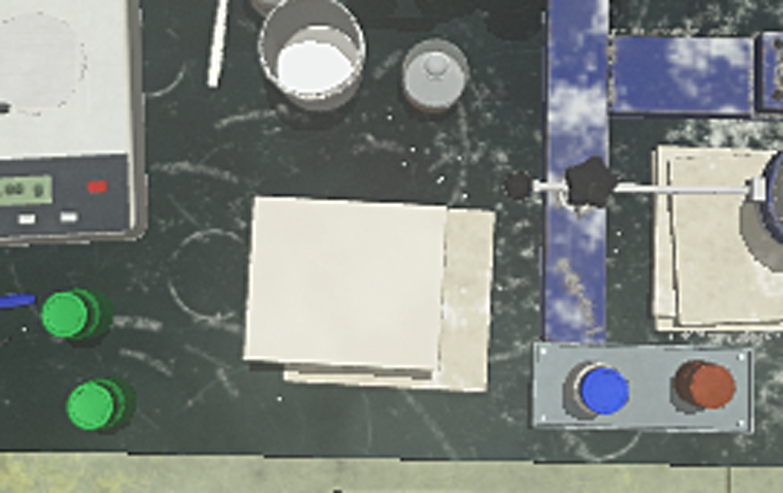

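Run:
```python
from h import *
import pickle
c=pickle.load(open("top.pkl","rb"))
def f(pts,z):
    P=np.array([plane(c,(230+u/6-.42,180+v/6-.42),z) for u,v in pts]);d=P[0]-P[3]+P[1]-P[2]
    print(P.mean(0),np.linalg.norm(np.roll(P,-1,0)-P,axis=1),np.degrees(np.arctan2(d[1],d[0])));return P.mean(0),np.arctan2(d[1],d[0])
b,a=f([(310,54),(724,76),(707,450),(288,428)],.012)
k,a2=f([(228,46),(625,67),(605,404),(204,384)],.097)
d=k-b;print("board frame",d[0]*np.cos(a)+d[1]*np.sin(a),-d[0]*np.sin(a)+d[1]*np.cos(a),np.degrees(a2-a))
# side-view check of the carton lying at z .012..097
s=capture("side");t=capture("top")
ca,sa=np.cos(a2),np.sin(a2)
P=[[k[0]+ca*x-sa*y,k[1]+sa*x+ca*y,.097] for x,y in((-.0855,-.1),(.0855,-.1),(.0855,.1),(-.0855,.1))]
im=s["pixels"][:,:,::-1].copy();im=cv2.resize(im[180:290,290:390],None,fx=6,fy=6)
q=((proj(s,P)-[290,180]+.5)*6).astype(int);cv2.polylines(im,[q],True,(0,0,255),1);cv2.imwrite("pics/s13.png",im)
print("caps",plane(t,(180+605/2.9,120+390/2.9),.111)[:2],plane(t,(180+710/2.9,120+385/2.9),.088)[:2])
```

```text
[0.51147255 0.06199603 0.012     ] [0.2214639  0.1985246  0.22190679 0.19907632] -1.777999441588384
[0.52250745 0.10636413 0.097     ] [0.19836713 0.16733266 0.19854315 0.16826289] -2.381174693969388
board frame 0.009652980606933833 0.0446891183912522 -0.6031752523810039
caps [ 0.41811184 -0.15933668] [ 0.42401185 -0.27077977]
```

View pics/s13.png

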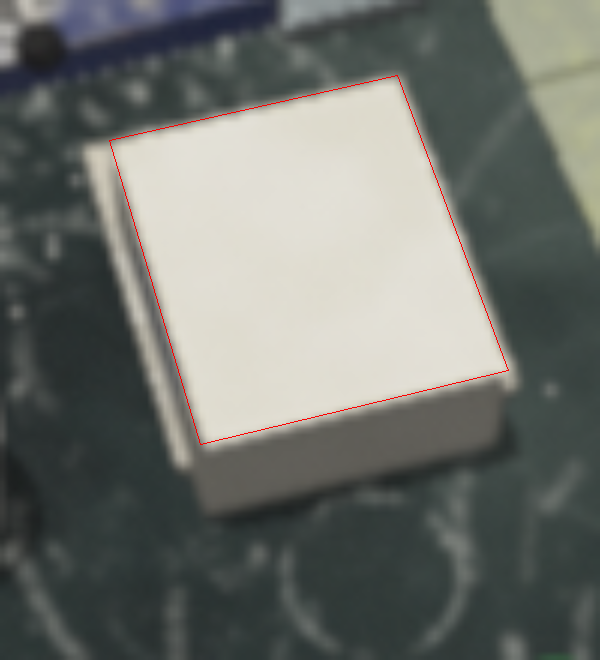

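The carton lies flat, but its centre is at y ≈ +0.045 m in the board's frame, too close to the 0.05 limit. I'll nudge it about 35 mm further onto the board, first checking clearance to the green look-alikes and the scale.

Run:
```python
from h import *
import pickle
c=pickle.load(open("top.pkl","rb"))
for u,v in((65,313),(93,403)): print(plane(c,(180+u/2.9,120+v/2.9),.099)[:2])
for u,v in((147,238),(147,100)): print("scale",plane(c,(180+u/2.9,120+v/2.9),.0)[:2],plane(c,(180+u/2.9,120+v/2.9),.07)[:2])
print(read_state()["position"],read_state()["joint_positions"])
rel([(.522,.25,.30,-2.0),(.522,.243,.045,-2)])
```

```text
[0.48409945 0.39226787]
[0.39311073 0.36004183]
scale [0.56863597 0.33328141] [0.56453266 0.31730466]
scale [0.72399107 0.33865988] [0.71141318 0.32238974]
[0.38976767 0.51036416 0.30293841] [ 4.26953887e+01  2.73851901e+01  7.37984258e+01 -3.81874702e-02
  7.88255488e+01  4.37340053e+01]
[ 0.0031 -0.2579  0.1369] [0.97 0.02 0.03]
[ 0.2581 -0.2648  0.1369] [0.97 0.02 0.03]
```

play_rows([
  [[0,-0.04,0.022,0,0,0,0.087],[0,-0.08,0.044,0,0,0,0.087],[0,-0.12,0.065,0,0,0,0.087],[0,-0.16,0.087,0.5,0,0,0.087],[0,-0.2,0.109,1,0,0,0.087],[0,-0.235,0.127,1,0,0,0.087],[0.005,-0.264,0.137,1,0,0,0.087],[0.035,-0.264,0.137,1,0,0,0.087],[0.075,-0.264,0.137,1,0,0,0.087],[0.105,-0.264,0.137,1,0,0,0.087],[0.12,-0.264,0.137,1,0,0,0.087],[0.12,-0.264,0.137,1,0,0,0.087]],
])

```text
time_s: 17.3
position: [0.5204, 0.2423, 0.1805]
tcp_rot: [[-0.006, 0.038, 0.999], [-0.002, 0.999, -0.038], [-1.0, -0.002, -0.006]]
force: [-0.1, 0.0, -0.0]
opening: 1.0
```

Run:
```python
from h import *
s=read_state();print(s["time_s"],s["position"],s["force"])
c=cam("side");save(c,"s14",(270,160,430,310),4)
rel([(.522,.243,.045,-2)])
```

```text
17.3 [0.52044081 0.24234197 0.18054843] [-0.0693016   0.01223967 -0.0359194 ]
[1.372e-01 1.000e-04 7.000e-04] [-0.14 -0.13  0.05]
```

View pics/s14.png

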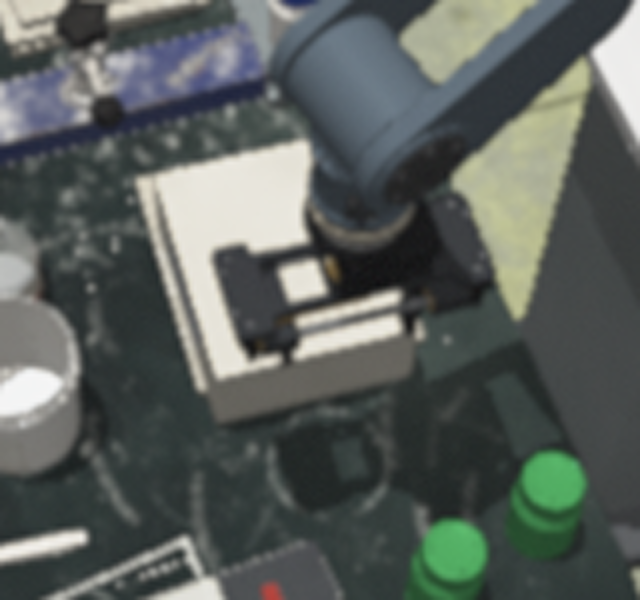

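The open gripper hovers just outside the carton's end (tips at about 285,345 and 410,310), clear of the greens. Descend.

play_rows([
  [[0.03,0.001,0.001,0,0,0,0.087],[0.06,0.001,0.001,0,0,0,0.087],[0.09,0.001,0.001,0,0,0,0.087],[0.115,0.001,0.001,0,0,0,0.087],[0.13,0.001,0.001,0,0,0,0.087],[0.136,0.001,0.001,0,0,0,0.087],[0.136,0.001,0.001,0,0,0,0.087]],
])

```text
time_s: 18.05
position: [0.5235, 0.2453, 0.0475]
tcp_rot: [[0.001, 0.036, 0.999], [0.0, 0.999, -0.036], [-1.0, 0.0, 0.001]]
force: [0.5, -0.8, 1.1]
opening: 1.001
```

Run:
```python
from h import *
s=read_state();print(s["time_s"],s["position"],s["force"])
c=cam("side");save(c,"s15",(270,160,430,310),4)
```

```text
18.05 [0.5235307  0.24532438 0.04750724] [ 0.50551044 -0.81707902  1.0711818 ]
```

View pics/s15.png

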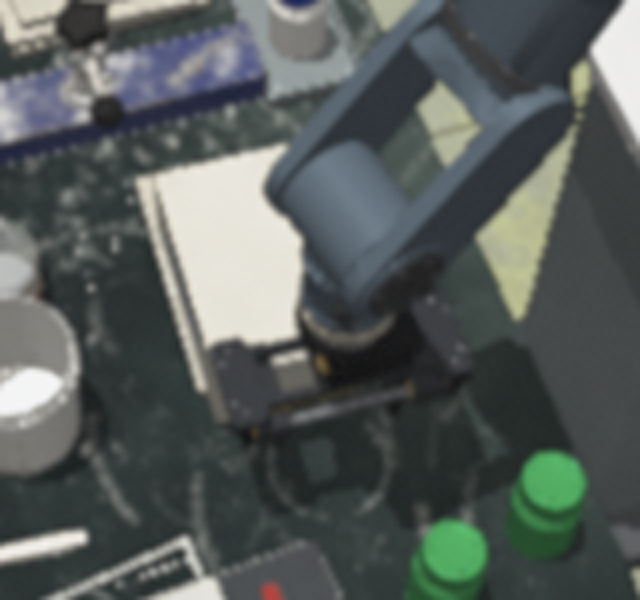

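The gripper sits behind the carton's end face at z 0.047. Push 65 mm (about 30 mm of it free travel), slowly.

play_rows([
  [[0,-0.01,0,0,0,0,0.087],[0,-0.018,0,0,0,0,0.087],[0,-0.023,0,0,0,0,0.087],[0,-0.026,0,0,0,0,0.087],[0,-0.029,0,0,0,0,0.087],[0,-0.032,0,0,0,0,0.087],[0,-0.035,0,0,0,0,0.087],[0,-0.038,0,0,0,0,0.087],[0,-0.041,0,0,0,0,0.087],[0,-0.044,0,0,0,0,0.087]],
])

```text
time_s: 19.1
position: [0.5212, 0.2016, 0.0471]
tcp_rot: [[0.001, 0.035, 0.999], [0.0, 0.999, -0.035], [-1.0, 0.0, 0.0]]
force: [1.0, 3.9, 2.3]
opening: 0.999
```

play_rows([
  [[0,-0.003,0,0,0,0,0.087],[0,-0.006,0,0,0,0,0.087],[0,-0.009,0,0,0,0,0.087],[0,-0.012,0,0,0,0,0.087],[0,-0.015,0,0,0,0,0.087],[0,-0.018,0,0,0,0,0.087],[0,-0.021,0,0,0,0,0.087],[0,-0.021,0,0,0,0,0.087],[0,-0.01,0,0,0,0,0.087],[0,0.02,0,0,0,0,0.087],[0,0.06,0,0,0,0,0.087],[0,0.06,0,0,0,0,0.087]],
])

```text
time_s: 20.3
position: [0.5232, 0.2656, 0.0469]
tcp_rot: [[0.001, 0.03, 1.0], [0.001, 1.0, -0.03], [-1.0, 0.001, 0.001]]
force: [0.4, -0.5, 0.0]
opening: 1.003
```

play_rows([
  [[-0.04,0,0,0,0,0,0.087],[-0.08,0,0,0,0,0,0.087],[-0.12,0,0,0,0,0,0.087],[-0.16,0,0,0,0,0,0.087],[-0.2,0.01,0,0,0,0,0.087],[-0.24,0.03,-0.01,0,0,0,0.087],[-0.25,0.07,-0.03,0,0,0,0.087],[-0.25,0.11,-0.05,0,0,0,0.087],[-0.25,0.15,-0.07,0,0,0,0.087],[-0.25,0.19,-0.1,0,0,0,0.087],[-0.25,0.22,-0.12,0,0,0,0.087],[-0.25,0.24,-0.13,0,0,0,0.087]],
])

```text
time_s: 21.5
position: [0.3988, 0.5073, 0.2962]
tcp_rot: [[-0.002, 0.032, 0.999], [-0.002, 0.999, -0.032], [-1.0, -0.002, -0.002]]
force: [1.4, 0.6, -0.0]
opening: 0.998
```

Run:
```python
from h import *
c=cam("top");save(c,"t16",(230,180,360,260),6)
c=cam("side");save(c,"s16",(240,100,430,330),2.6)
print(read_state()["time_s"],read_state()["position"])
```

```text
21.6 [0.39923518 0.50774401 0.2960432 ]
```

View pics/t16.png

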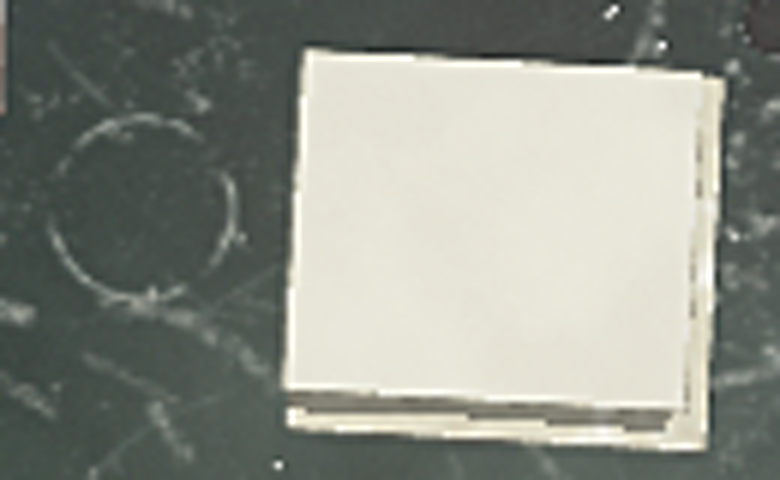

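View pics/s16.png

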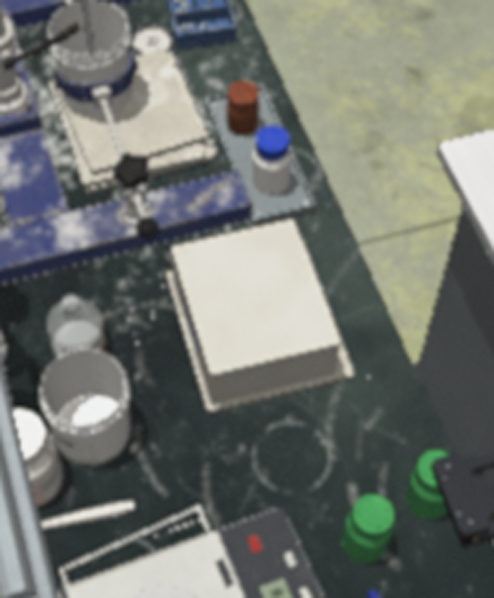

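Run:
```python
from h import *
c=cam("top")
def f(pts,z):
    P=np.array([plane(c,(230+u/6-.42,180+v/6-.42),z) for u,v in pts]);d=P[0]-P[3]+P[1]-P[2]
    return P.mean(0),np.arctan2(d[1],d[0])
b,a=f([(310,54),(724,76),(707,450),(288,428)],.012)
k,a2=f([(305,48),(703,72),(685,408),(284,388)],.097)
d=k-b;print("board frame",d[0]*np.cos(a)+d[1]*np.sin(a),-d[0]*np.sin(a)+d[1]*np.cos(a),np.degrees(a2-a))
s=read_state();print(s["time_s"],np.abs(s["qvel"]).max(),s["force"])
hand_in()
```

```text
board frame 0.009806635467217748 0.005547511691035524 -0.2937759304008457
21.65 2.4038616536704853 [-0.448498   -0.18811926 -0.37470031]
the job is handed in; nothing more can be done
```

I moved the blue-capped bottle from the board to the free half of the tray. I then pushed the carton at its top with the fingers open until it tipped over and lay flat on the board. The job was handed in at about 21.7 s of the 58 s allowed; `hand_in()` gives no verdict.

- **Carton position:** after tipping, its centre was 45 mm off along the board's y, too close to the 50 mm limit. I pushed its end another 39 mm or so onto the board. My last measurement put it about 10 mm off in x and 6 mm off in y, turned about 0.3°.
- **Flatness:** I judged the carton flat from the pictures only. I did not measure its tilt.
- **Containers:** after the bottle was set down, its cap measured at (0.418, -0.159) m and the jar's lid at (0.424, -0.271) m. The last side view shows both upright on the tray.
- **Bystanders:** the pot and flask look unmoved in the pictures. I did not re-measure them. The green bottles were not touched.
- **Arm:** it was well clear of everything, with only noise on the force reading. At hand-in one joint was still settling at about 2.4°/s.

No check failed or disagreed, apart from that first carton position, which I corrected.

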